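# Set the rider of the bench pull gauge

## Task

Draw the sprung pull gauge out by its wooden T-handle until the steel rider it pushes has its fin level with the upright index blade, and hold it there for a full second. Then ease the handle all the way back without letting it snap, and let go, so that the rider stays standing at the index. Move the rider only by means of the handle, and leave the index and the things lying round the gauge where they are.

Things in the scene. Friction and masses are not known exactly. Their poses are not given: they have to be found in the camera images.
- gauge: Pull gauge fixed on the bench; the handle draws out along its own -x, to the robot. Origin on the bench top, z up. Plywood base 12 mm high, x -140 to 200, y -140 to 140 mm. Spring barrel 42 mm across along x at y 0, axis 60 mm up, x -55 to 160 mm. The rider's channel runs along x at y = 75 mm, x -95 to 135 mm, its two side walls 30 mm high
- rail_mid (a point): Middle of the underside of the wooden tool rail over the home handle (gauge frame x -112, y 0, z 190 mm). The rail runs along the gauge's y, 35 mm deep (x), 25 mm thick plus 20 mm stub pegs on top, on posts with inner faces 120 mm either side. It blocks a vertical gripper; a tool leaning about 35 degrees back to the robot clears it
- pull (a joint): How far the handle is drawn out, m: 0 fully home, 0.13 at the end stop. The spring pulls it home with 3.3 N at 0 and 110 N/m more beyond (about 15 N at 0.107)
- pull_grip (a point): Grip point in the neck of the dark wooden T-handle; home: x -112, y 0, z 62 mm in the gauge's frame. Neck 18 mm wide (y), 54 mm long (x, centred on the point within 2 mm), 26 mm high (z 47 to 73 mm); pinch it along the gauge's y. At its near end the T's bar, 56 mm wide (y), 10 mm thick, same height, near face 35 mm before the point; a collar 34 mm wide at its far end
- rider: Loose steel block, 70 (x) x 34 (y) x 36 mm, 0.3 kg, with an upright 4 mm fin across the middle of its top, 60 mm up. Origin at the centre of its underside, below the fin; axes as the gauge's. It stands in the channel, 12 mm up. A steel pusher clamped somewhere along the handle's rod (face at gauge x = 80 to 102 mm when home: not known beforehand) shoves it along -x and never draws it back
- index_tip (a point): Top of the upright index blade (dark steel, 4 mm thick, on a 24 mm foot) on the outer side of the rider's channel, at y 100, z 72 mm in the gauge's frame, x between -40 and -5 mm; axes as the gauge's. The rider is at the index when its fin has the same gauge x as this point
- sanding_block: Grey sanding block lying on the bench left of the handle, 110 x 65 x 35 mm, origin at the centre of its underside. To be left alone
- spring_clamp: Red spring clamp lying flat right of the handle, about 140 x 70 x 22 mm, origin near its pivot, on its underside. To be left alone
- bit_case: Green closed router bit case, 100 x 150 x 40 mm, right of the gauge, origin at the centre of its underside. To be left alone
- steel_square: Try square lying flat left of the gauge, wooden stock 30 x 120 mm and steel blade 160 mm long, 16 mm high, origin near its middle on the underside. To be left alone
Things that resemble listed ones, but are neither listed nor needed, are in the scene too. Of the things like the rider, leave any that is green or turquoise; of the rest the larger one is meant.

How it is judged (in metres and radians):
On the way:
1. the handle is drawn out (more than 40 mm) with the rider's fin within 5 mm of the index, and held so for 0.8 s (value of joint pull above 0.04 m and x of rider in the frame of index_tip between -0.005 and 0.005 m), for 0.8 s.
At the end, for the whole second after the job is handed in: The handle is home (within 4 mm) and let go, and the rider stands still and upright in its channel with its fin within 5 mm of the index blade along the gauge (value of joint pull below 0.004 m and x of rider in the frame of index_tip between -0.005 and 0.005 m and angle between rider's own z axis and vertical below 0.1 rad and linear speed of rider below 0.02 m/s); the robot touches nothing.
It fails at once if the handle snaps back (runs home faster than 0.35 m/s) (velocity of joint pull below -0.35 m/s).
It fails at once if the robot touches the rider (contact force between any of the arm, the fingers and rider above 0.5 N).
It fails at once if the index is shifted by more than 4 mm (distance of index_tip from where it was at the start of the episode above 0.004 m).
It fails at once if a thing lying round the gauge is moved by more than 20 mm (distance of any of sanding_block, spring_clamp, bit_case, steel_square from where it was at the start of the episode above 0.02 m).
It also fails if it takes over 48 s, if anything falls off the work surface, if the arm or the gripper's body presses on something with over 40 N, if the wrist force passes 120 N, or if a joint passes its speed limit or range.

## Robot

A 6-joint arm with a two-finger parallel gripper is mounted at the origin on the work surface. World frame = base frame: x ahead of the robot, y to its left, z up, the work surface at z = 0. Lengths are in mm, angles in rad, forces in N, time in s.
With the tool pointing down it reaches from about 300 to 950 mm from the base axis. Payload 3.1 kg.
Tool frame: the origin (TCP) lies at the very end of the fingers, on their centre line; the grasp point (between the pads) lies manip.grasp_offset behind it (manip.grasp_offset is the distance from the TCP to the grasp point, in mm); z points along the fingers, y is the direction in which the jaws open and shut (so a half turn about z gives the same grasp; the last joint's range is limited). The gripper opens to 85 mm and grips with 20 to 120 N. Pads are 22 mm wide; open, the fingers measure 114 mm over their backs; the gripper's body (76 mm by 85 mm) begins 54 mm behind the grasp point. The pads swing forward as they close: fully open they stand 13 mm farther back than shut.
Start: joints at [1.086, 0.308, 1.634, -0, 1.2, -0.07], TCP at [251.905, 571.993, 231.272] pointing down, gripper open.
Joint ranges: [-3.06, 3.06], [-0.79, 1.96], [0.05, 2.63], [-1.19, 4.34], [0.05, 2.64], [-2.94, 2.94]. Speed limits (rad/s): [2.79, 2.79, 3.14, 3.14, 3.14, 3.14].

## Interface

Orientations are given as a unit quaternion [w, x, y, z].
In Python, from plant import manip gives the robot as it stands.
- The arm moves only by the tool move_arm, never from a script. Its argument "motion" is a list of rows, each a list of 7 numbers: the shift along the world's x, y, z in mm, then the turn, a rotation vector about the world's x, y, z in degrees, then the opening, from 0 (shut) to 1 (fully open). In form: [[dx, dy, dz, wx, wy, wz, fingers], ...]. A call has exactly 10 rows; each row is the pose to reach, as a shift and turn from the pose commanded when the call began; what a row does not reach only later rows make up. A row lasts 1/12 s, in which the tool goes at most 41.7 mm and 7.16 degrees, less where a joint would pass 70% of its speed; a pose out of reach is approached as far as the arm can. A call with a gripper value outside its range is refused whole. The fingers move at their own pace and stop on an object; "force" is the grip in N (left out, the last holds). Time passes only in rows, so rows that repeat a pose let the fingers close, or fill a call up. It gives the time, the measured TCP pose, the force and the opening at its end, in the units of the state.
- manip.state(): the state, without advancing time (a new reading comes with each control period).
- manip.read_camera(name): name is "scene" or "top" or "wrist"; returns a dict with "image" (400x640x3 uint8, blue, green, red), "intrinsics" (3x3 intrinsics, pixels), "rvec" (rotation vector, rad) and "tvec" (3), from world to camera coordinates, as OpenCV has them. Camera axes: x right, y down, z forward; pixel columns grow to the right and rows downward; lengths in mm; the calibration is good to about 2 mm. A picture is of the moment at which its call begins. There is no depth.
- manip.close_job(): hands the job in, once; it reports no verdict.
Trained networks look in a picture, given as the dict that the camera call returned (one of the last four; its "shot" number tells which), for a name from the list of things; names that differ only in an ending like _2 or _b are one class to them, and where a whole thing is asked for, a point or a joint stands for the part that bears it (a point fixed in the world has none). Each returns a list of dicts, best first, with "conf" (0 to 1); they miss things now and then, are a little off and sometimes report something else, mostly with a low value. They report only what shows in the picture. A call takes as long as a camera call. They do not tell look-alikes from the thing itself.
- manip.find_in(thing, picture): "rect" ([centre column, centre row, width, height] in pixels, round what is visible of it).
- manip.silhouettes(thing, picture): "mask" (400x640 bool, what is visible of it) and "rect" ([centre column, centre row, width, height] in pixels, round what is visible of it).
The state is a dict: "time": time; "joints": joint angles; "joint_vel": joint speeds; "joint_efforts": joint torques, N m; "eef_pos": TCP position; "eef_rot": TCP orientation; "ft_force": force on the tool from outside, world axes, zero at the start; "moment": the same for the moment, N m; "grip_width": opening from 0.0 (shut) to 1.0 (fully open).
Only numpy, scipy, OpenCV 4.12 (cv2) and the standard library are available. Lean on these libraries where they do the work, as an engineer would, in place of code of your own. Each camera call takes 0.05 s, during which the arm holds its last target.

## Working session

There is one attempt and no reset: what is moved stays moved. The work goes in short steps, Python scripts to look and compute and a tool call to move; the robot and the scene stay as the last step left them, time stands still between calls to the robot, and variables do not carry over. Pictures are saved under pics/ and viewed, and the job is handed in when it is done.

Besides the shell and the picture viewer there is one more tool, called after "Request:" in YAML: its name, and indented under it one key for each argument. move_arm: Moves the arm, as the interface text tells. Its arguments: {"type":"object","properties":{"motion":{"type":"array"},"force":{"type":"number"}},"required":["motion"]}

```bash
ls; mkdir -p pics; python3 - <<'E'
from plant import manip
import cv2
print(manip.state(), manip.grasp_offset)
for n in ["scene","top","wrist"]:
    p=manip.read_camera(n); cv2.imwrite(f"pics/a_{n}.png",p["image"])
    print(n,p["intrinsics"],p["rvec"],p["tvec"],p["shot"])
    for t in ["gauge","pull_grip","rider","index_tip","sanding_block","spring_clamp","bit_case","steel_square"]:
        try: print(t,[(d["rect"],round(d["conf"],2)) for d in manip.find_in(t,p)])
        except Exception as e: print(t,e)
E
```

```text
pics
{'time': 0.0, 'joints': array([ 1.08625994e+00,  3.09000945e-01,  1.63523838e+00, -5.85792287e-06,
        1.19971992e+00, -6.96973195e-02]), 'joint_vel': array([-1.92258404e-03, -4.35864951e-05, -4.27421053e-04, -9.29301225e-04,
        1.88228751e-03,  3.78458793e-05]), 'joint_efforts': array([ 1.15234470e-04, -4.15268469e+01, -2.76657611e+01, -5.08652909e-05,
        1.01612791e-02, -5.42642454e-06]), 'eef_pos': array([251.52740565, 571.21866317, 230.02494544]), 'eef_rot': array([-3.21105142e-04,  2.05934246e-01,  9.78565116e-01, -1.13889397e-03]), 'ft_force': array([ 0.11182267, -0.18509158, -0.17915306]), 'moment': array([ 0.03736493, -0.04719604,  0.00096018]), 'grip_width': 0.9977497794252503} 18.700000000000003
scene [[494.48624794   0.         322.25900361]
 [  0.         494.48624794 199.20999285]
 [  0.           0.           1.        ]] [ 0.71576135  2.73577981 -0.90582009] [ 511.67724071 -162.03399382 1469.67977959] 1
gauge [([266.9, 256.6, 179.4, 202.1], 0.65)]
pull_grip [([283.6, 274.0, 95.1, 89.4], 0.94)]
rider [([280.8, 294.0, 32.4, 25.7], 0.84), ([221.9, 206.1
[... 840 characters left out ...]
237.4, 19.8, 24.5], 0.72), ([296.5, 155.6, 107.0, 116.7], 0.58), ([269.4, 154.7, 15.7, 26.7], 0.57), ([200.7, 256.8, 20.6, 9.9], 0.51)]
index_tip [([259.0, 168.6, 9.8, 12.0], 0.43)]
sanding_block [([241.7, 266.7, 30.7, 43.4], 0.73)]
spring_clamp [([379.4, 255.1, 21.1, 50.8], 0.94)]
bit_case [([380.2, 177.7, 58.4, 44.8], 0.82)]
steel_square []
wrist [[290.77521484   0.         320.93127519]
 [  0.         290.77521484 195.83544021]
 [  0.           0.           1.        ]] [-2.44234985 -1.5918174  -0.21179732] [-625.85634666  -32.98714823  378.49069197] 3
gauge []
pull_grip []
rider []
index_tip []
sanding_block [([157.1, 375.7, 23.5, 45.6], 0.82)]
spring_clamp []
bit_case []
steel_square []
```

View pics/a_scene.png

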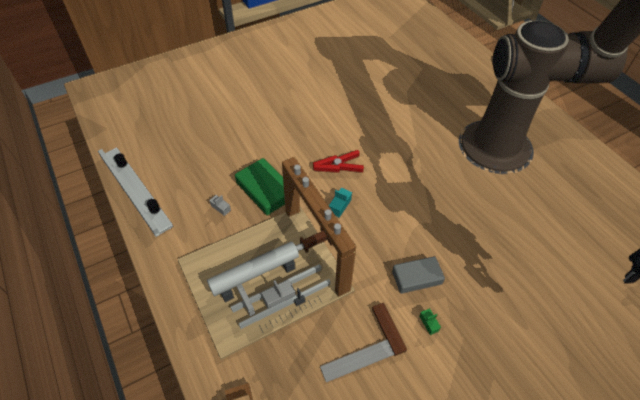

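View pics/a_top.png

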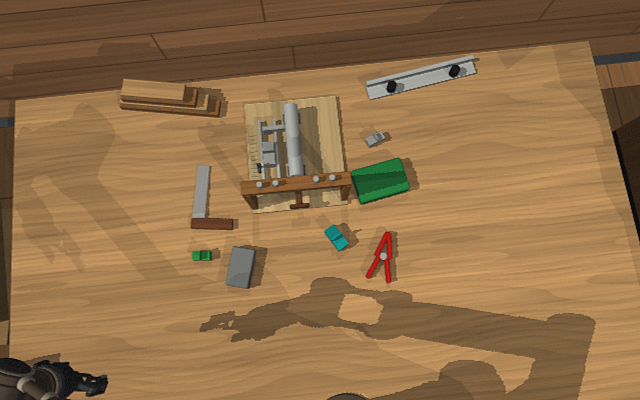

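```bash
python3 - <<'E'
import cv2
a=cv2.imread("pics/a_scene.png")[160:360,170:410]; cv2.imwrite("pics/a_scene_z.png",cv2.resize(a,None,fx=3,fy=3,interpolation=cv2.INTER_CUBIC)[:, :720])
a=cv2.imread("pics/a_top.png")[80:230,230:400]; cv2.imwrite("pics/a_top_z.png",cv2.resize(a,None,fx=4,fy=4,interpolation=cv2.INTER_CUBIC))
E
```

```text
(no output)
```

View pics/a_scene_z.png

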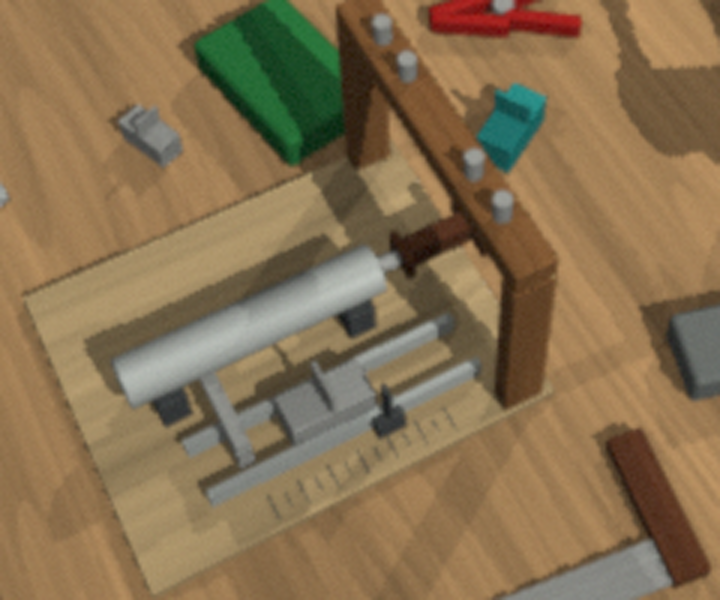

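View pics/a_top_z.png

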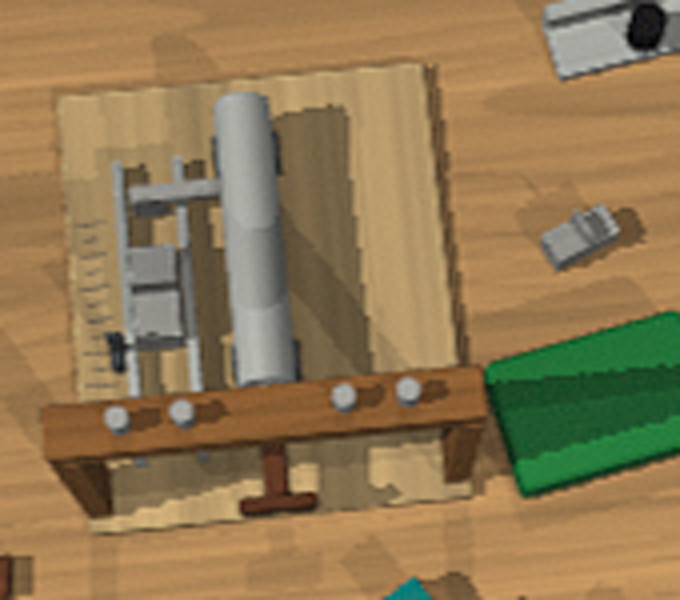

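The scene picture shows the grey rider in the channel at about (281,294), with the dark index at (299,295). The T-handle is at about (314,241), under the rail. The teal, green and small grey blocks are decoys. Next I'll fit the gauge pose from both views.

```bash
cat > h.py <<'E'
import numpy as np, cv2
from scipy.optimize import least_squares
from scipy.spatial.transform import Rotation as R
def proj(p,X):
    return cv2.projectPoints(np.asarray(X,float).reshape(-1,3),p["rvec"],p["tvec"],p["intrinsics"],None)[0].reshape(-1,2)
def g2w(g,X):
    X=np.asarray(X,float).reshape(-1,3); c,s=np.cos(g[2]),np.sin(g[2])
    return np.c_[g[0]+c*X[:,0]-s*X[:,1], g[1]+s*X[:,0]+c*X[:,1], X[:,2]]
E
python3 - <<'E'
from h import *
from plant import manip
S=manip.read_camera("scene");T=manip.read_camera("top")
C=[[200,-140,12],[200,140,12],[-140,140,12],[-140,-140,12]]
sc=np.array([[25,295],[155,592],[550,390]])/3+[170,160]-1/3
tp=np.array([[425,65],[60,95],[92,531],[470,495]])/4+[230,80]-3/8
def f(g): return np.r_[(proj(S,g2w(g,C[:3]))-sc).ravel(),(proj(T,g2w(g,C))-tp).ravel()]
r=least_squares(f,[800,100,0]); print(r.x, r.fun.round(1))
import json; json.dump(list(r.x),open("g.json","w"))
g=r.x
K={"corn":C,"barrel":[[-55,0,60],[160,0,60]],"rail":[[-112,-120,190],[-112,120,190]],"grip":[[-112,0,62]],"wall":[[-95,75,42],[135,75,42]],
"T":[[-147,28,73],[-147,-28,73]]}
for nm,p in [("scene",S),("top",T)]:
    im=p["image"].copy(); 
    k=3; o=(170,160) if nm=="scene" else (230,80)
    im=im[o[1]:o[1]+200,o[0]:o[0]+240]; im=cv2.resize(im,None,fx=k,fy=k,interpolation=cv2.INTER_CUBIC)
    for n,v in K.items():
        for q in proj(p,g2w(g,v)): cv2.circle(im,tuple(int(a) for a in (q-o)*k+1),3,(0,0,255),-1)
    cv2.imwrite(f"pics/fit_{nm}.png",im)
print(g2w(g,[[-112,0,62],[-147,0,62]]))
E
```

```text
[ 7.54268664e+02  6.00324654e+01 -1.29491012e-02] [-1.4 -0.5 -2.1 -0.1  1.2 -1.  -0.6 -0.4 -0.9  0.7 -1.2  1.3  0.5  0.9]
[[642.27805382  61.48272417  62.        ]
 [607.28098817  61.93593005  62.        ]]
```

View pics/fit_scene.png

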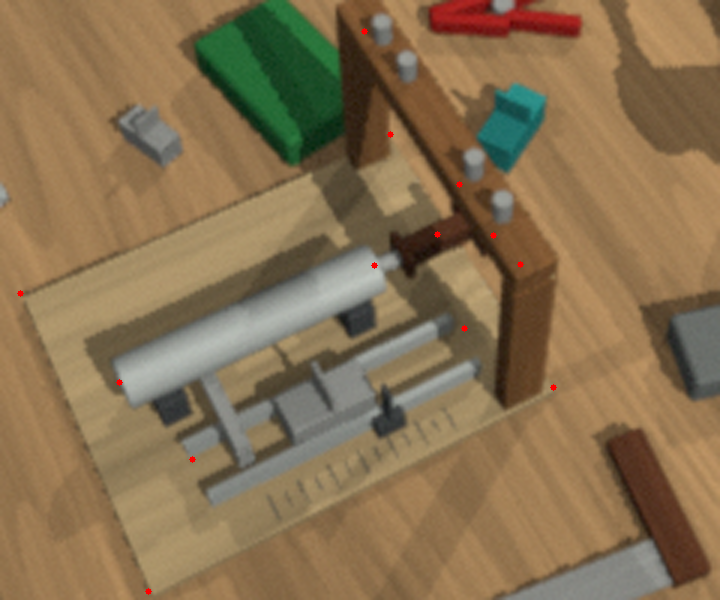

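View pics/fit_top.png

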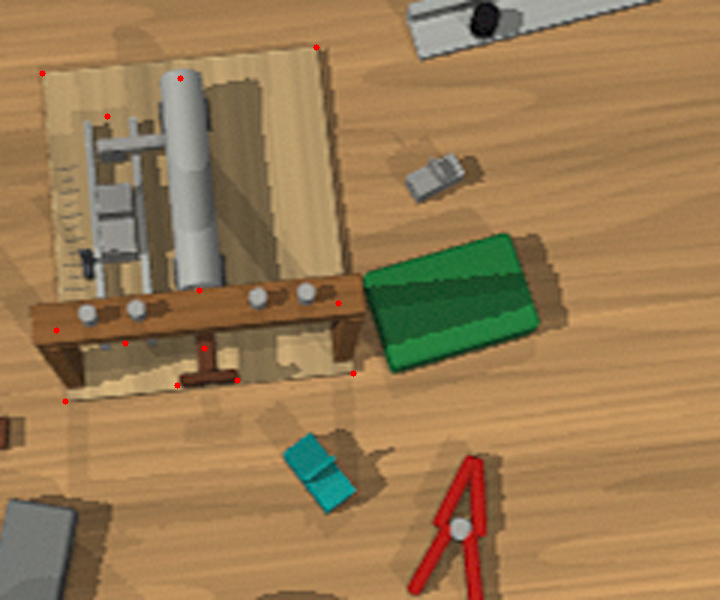

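```bash
python3 - <<'E'
from h import *
from plant import manip
import json
g=json.load(open("g.json"))
p=manip.read_camera("wrist"); s=manip.state()
Rc=R.from_rotvec(np.ravel(p["rvec"])); c=-Rc.inv().apply(np.ravel(p["tvec"]))
q=s["eef_rot"]; Rt=R.from_quat([q[1],q[2],q[3],q[0]])
print("cam",c,"axes in tool z:",Rt.inv().apply(Rc.inv().apply([0,0,1])),"x:",Rt.inv().apply(Rc.inv().apply([1,0,0])),"pos in tool",Rt.inv().apply(c-s["eef_pos"]))
Rg=R.from_euler('z',g[2])
def tgt(th,flip=False):
    Rd=Rg*R.from_euler('y',-th,degrees=True)*R.from_matrix(np.diag([-1,1,-1.]))
    return Rd
for th in (0,35):
    Rd=tgt(th); print(th,"tool y",Rd.apply([0,1,0]),"rotvec",(Rd*Rt.inv()).as_rotvec(degrees=True))
print(s["time"],s["eef_pos"])
print("view tgt",g2w(g,[[-20,40,330]]))
E
```

```text
cam [191.70917846 598.83774442 375.0397221 ] axes in tool z: [-0.25918233  0.00125108  0.9658276 ] x: [-5.41345780e-04  9.99998816e-01 -1.44061124e-03] pos in tool [  65.92860839    0.28855748 -143.76120618]
0 tool y [0.01294874 0.99991616 0.        ] rotvec [-2.72918431e-03  1.27812662e-03  2.30262913e+01]
35 tool y [1.29487393e-02 9.99916162e-01 4.33680869e-19] rotvec [ -7.48083921 -34.42653813  22.3010951 ]
1.5 [251.93412308 572.00797325 231.27926684]
view tgt [[734.78829026 100.28808662 330.        ]]
```

Request:
move_arm:
  motion:
    - [0,0,40,0,0,5,1]
    - [20,-20,80,0,0,10,1]
    - [50,-45,80,0,0,15,1]
    - [80,-70,80,0,0,20,1]
    - [110,-97,80,0,0,23,1]
    - [140,-123,80,0,0,23,1]
    - [170,-150,80,0,0,23,1]
    - [200,-176,80,0,0,23,1]
    - [230,-203,80,0,0,23,1]
    - [260,-230,80,0,0,23,1]

```text
time: 2.33
eef_pos: [513.1, 340.5, 311.5]
eef_rot: [0.0, 0.007, 1.0, 0.0]
ft_force: [-0.7, 0.5, -0.4]
grip_width: 1.004
```

Request:
move_arm:
  motion:
    - [28,-25,0,0,0,0,1]
    - [56,-50,0,0,0,0,1]
    - [84,-75,0,0,0,0,1]
    - [112,-100,0,0,0,0,1]
    - [140,-125,0,0,0,0,1]
    - [168,-150,0,0,0,0,1]
    - [196,-175,0,0,0,0,1]
    - [224,-200,-20,0,0,0,1]
    - [253,-222,-55,0,0,0,1]
    - [253,-222,-60,0,0,0,1]

```text
time: 3.17
eef_pos: [766.6, 115.0, 246.3]
eef_rot: [-0.001, 0.009, 1.0, -0.001]
ft_force: [-0.4, -0.7, -1.5]
grip_width: 0.999
```

```bash
python3 - <<'E'
from h import *
from plant import manip
s=manip.state(); print(s["time"],s["eef_pos"],s["eef_rot"],s["joints"],s["ft_force"])
p=manip.read_camera("wrist"); cv2.imwrite("pics/b_wrist.png",p["image"]); np.savez("b_wrist.npz",**p)
E
```

```text
3.1667 [766.56736651 114.95701523 246.32970546] [-0.00146541  0.00882919  0.9999591  -0.00130425] [ 0.09364656  0.59264657  1.19793899 -0.00234991  1.35418996 -1.45898243] [-0.43765904 -0.74731109 -1.46864212]
```

View pics/b_wrist.png

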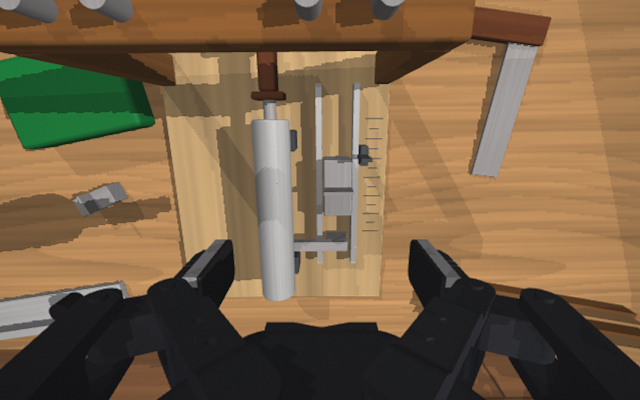

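```bash
python3 - <<'E'
import cv2
a=cv2.imread("pics/b_wrist.png")
cv2.imwrite("pics/b_z1.png",cv2.resize(a[130:270,290:400],None,fx=4,fy=4,interpolation=cv2.INTER_LANCZOS4)) 
cv2.imwrite("pics/b_z2.png",cv2.resize(a[50:310,160:400],None,fx=2.3,fy=2.3,interpolation=cv2.INTER_LANCZOS4))
E
```

```text
(no output)
```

View pics/b_z1.png

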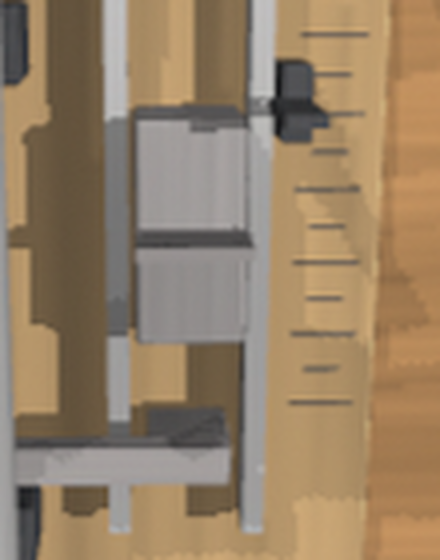

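View pics/b_z2.png

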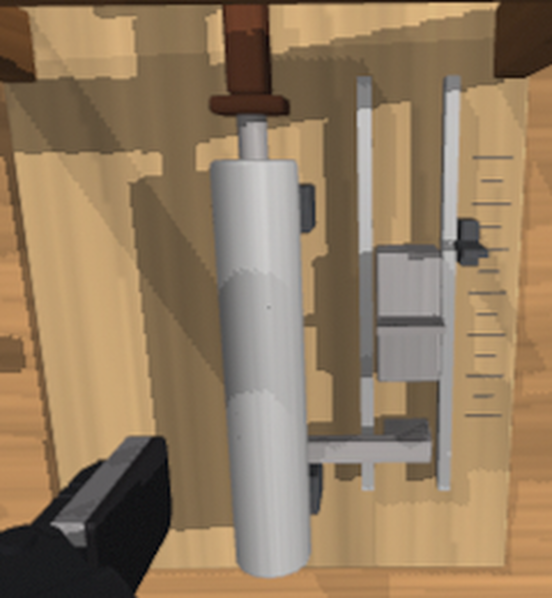

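```bash
python3 - <<'E'
from h import *
import json
p=dict(np.load("b_wrist.npz",allow_pickle=True))
g0=json.load(open("g.json"))
z2=lambda a:(np.array(a,float)+.5)/2.3-.5+[160,50]
X=[[-95,75,42],[135,75,42],[200,140,12],[160,0,81]]
uv=z2([[408,76],[406.5,489],[506,567],[273,577]])
def f(g):
    return (proj(p,g2w(g,X))-uv).ravel()
r=least_squares(f,g0); print(r.x,r.fun.round(1)); print("old",f(g0).round(1))
json.dump(list(r.x),open("g2.json","w"))
g=r.x
def lines(im,k,o,segs,col):
    for a,b in segs:
        q=proj(p,g2w(g,[a,b])); q=((q+.5-o)*k-.5)
        cv2.line(im,tuple(int(round(v*8)) for v in q[0]),tuple(int(round(v*8)) for v in q[1]),col,1,cv2.LINE_AA,3)
def box(x0,x1,y0,y1,z0,z1):
    c=[[x,y,z] for x in(x0,x1) for y in (y0,y1) for z in (z0,z1)]
    return [(c[i],c[j]) for i in range(8) for j in range(i) if bin(i^j).count("1")==1]
im=p["image"]; o=np.array([160,50]);k=2.3
a=cv2.resize(im[50:310,160:400],None,fx=k,fy=k,interpolation=cv2.INTER_LANCZOS4)
lines(a,k,o,box(-140,200,-140,140,0,12),(0,0,255))
lines(a,k,o,box(-55,160,-21,21,60,60.1),(255,0,0)); lines(a,k,o,box(-95,135,58,92,12,42),(0,255,255))
lines(a,k,o,[([-139,0,62],[-85,0,62])],(0,255,0))
cv2.imwrite("pics/b_fit.png",a)
# estimates: intersect pixel with gauge plane
def back(uv,z):
    K=p["intrinsics"];Rm=cv2.Rodrigues(p["rvec"])[0];t=np.ravel(p["tvec"])
    d=Rm.T@np.linalg.solve(K,[uv[0],uv[1],1]);c=-Rm.T@t; w=c+d*(z-c[2])/d[2]
    cc,s=np.cos(g[2]),np.sin(g[2]); e=w[:2]-g[:2]; return np.array([cc*e[0]+s*e[1],-s*e[0]+cc*e[1]]).round(1)
z1=lambda a:(np.array(a,float)+.5)/4-.5+[290,130]
for n,q,z in [("rider near top edge",(190,117),48),("rider far top edge",(190,341),48),("fin base near",(190,230),48),("fin top near",(190,247),72),("blade top",(322,117),72),("blade top up",(322,105),72),("blade top dn",(322,128),72),("pusher near 60",(190,441),60),("pusher far 60",(190,484),60),("pusher plate",(190,408),40),("rider L",(137,280),48),("rider R",(247,280),48)]:
    print(n,back(z1(q),z))
print("cam gauge", back((320,118),72))
E
```

```text
[ 7.55052832e+02  6.02420670e+01 -4.41357255e-03] [ 0.2 -2.3  0.7  3.7  0.3 -1.  -1.1  0.4]
old [ 0.7 -2.4 -0.3  3.6 -1.  -0.7 -2.5 -0.1]
rider near top edge [-7.8 74.5]
rider far top edge [61.7 74.6]
fin base near [26.3 74.5]
fin top near [25.6 73.3]
blade top [-10.6 109.4]
blade top up [-13.9 109.3]
blade top dn [ -7.6 109.5]
pusher near 60 [89.8 73.9]
pusher far 60 [104.2  74. ]
pusher plate [87.1 75. ]
rider L [41.8 58.4]
rider R [42.3 92. ]
cam gauge [-54.6  55.1]
```

View pics/b_fit.png

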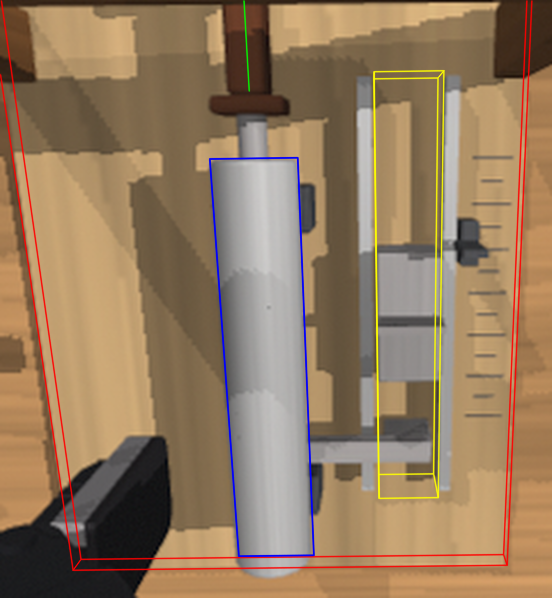

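```bash
python3 - <<'E'
from h import *
import json
p=dict(np.load("b_wrist.npz",allow_pickle=True)); g=json.load(open("g2.json"))
o=np.array([345,135]);k=14
im=p["image"]; a=cv2.resize(im[135:175,345:385],None,fx=k,fy=k,interpolation=cv2.INTER_CUBIC)
b=a.copy()
def box(x0,x1,y0,y1,z0,z1):
    c=[[x,y,z] for x in(x0,x1) for y in (y0,y1) for z in (z0,z1)]
    return [(c[i],c[j]) for i in range(8) for j in range(i) if bin(i^j).count("1")==1]
def lines(im,segs,col):
    for s in segs:
        q=((proj(p,g2w(g,s))+.5-o)*k-.5)
        cv2.line(im,tuple(int(round(v*8)) for v in q[0]),tuple(int(round(v*8)) for v in q[1]),col,1,cv2.LINE_AA,3)
x=-15
lines(b,box(x-12,x+12,94,106,12,22),(0,255,0)); lines(b,box(x-2,x+2,96,104,12,72),(0,0,255))
cv2.imwrite("pics/b_i.png",cv2.resize(np.hstack([a,b]),None,fx=.7,fy=.7))
E
```

```text
(no output)
```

View pics/b_i.png

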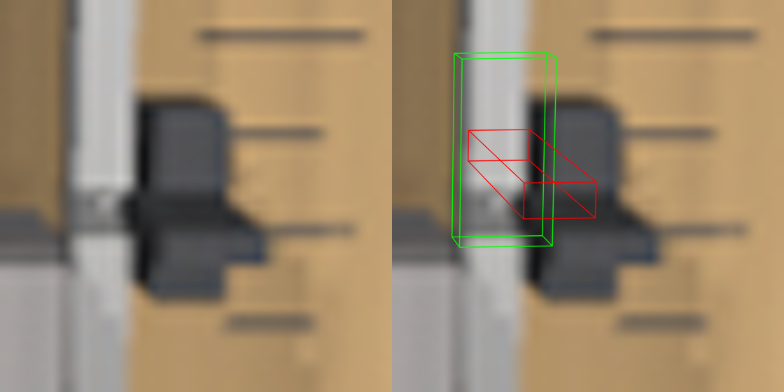

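Request:
move_arm:
  motion:
    - [0,0,40,0,0,0,1]
    - [-10,0,80,0,0,0,1]
    - [-45,-10,85,0,0,0,1]
    - [-80,-20,85,0,-6,0,1]
    - [-115,-30,85,0,-12,0,1]
    - [-150,-40,85,0,-18,0,1]
    - [-185,-50,80,0,-24,0,1]
    - [-220,-59,60,0,-30,0,1]
    - [-255,-59,30,0,-35,0,1]
    - [-255,-59,0,0,-35,0,1]

```text
time: 4.05
eef_pos: [494.8, 61.4, 243.2]
eef_rot: [0.296, 0.006, 0.955, 0.002]
ft_force: [-2.0, -0.9, -3.4]
grip_width: 1.006
```

```bash
python3 - <<'E'
from h import *
from plant import manip
import json
s=manip.state(); print(s["time"],s["eef_pos"],s["eef_rot"],s["joints"])
p=manip.read_camera("wrist"); s=manip.state(); print(s["time"],s["eef_pos"],s["ft_force"])
q=s["eef_rot"];Rt=R.from_quat([q[1],q[2],q[3],q[0]]); print(Rt.as_matrix().round(3))
cv2.imwrite("pics/c_wrist.png",p["image"]); np.savez("c_wrist.npz",**p)
g=json.load(open("g2.json"))
im=p["image"].copy()
for v,c in (([[-112,0,62]],(0,0,255)),([[-139,0,73],[-147,28,73],[-147,-28,73]],(0,255,0)),([[-129.5,-120,190],[-129.5,120,190]],(255,0,0))):
    for u in proj(p,g2w(g,v)): cv2.circle(im,tuple(int(round(t)) for t in u),2,c,-1); print(u)
cv2.imwrite("pics/c_fit.png",im)
E
```

```text
4.05 [494.83285511  61.37072934 243.21905079] [0.29638366 0.00588769 0.95504802 0.00231185] [ 0.05549572 -0.2815021   2.32559126 -0.06394256  0.4972109  -1.45620293]
4.1 [493.43680337  61.19691296 236.41483032] [-4.45532769 -0.93902867 -5.4038565 ]
[[-0.832  0.01   0.555]
 [ 0.012  1.     0.   ]
 [-0.555  0.007 -0.832]]
[319.95820954 183.60122848]
[319.83425099 175.23149999]
[342.88287833 170.33781494]
[296.66228574 170.8438037 ]
[200.21111317 267.26606347]
[441.11042408 264.51130038]
```

View pics/c_fit.png

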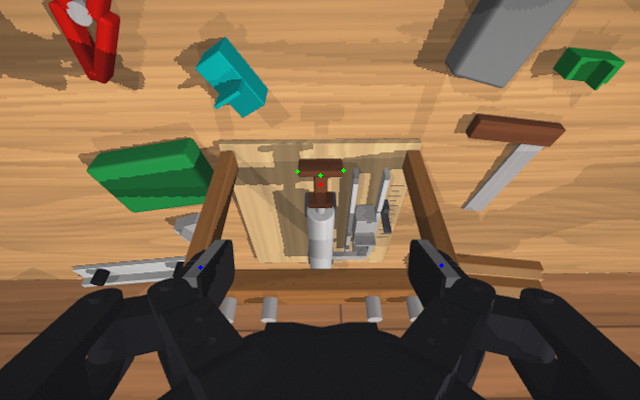

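Request:
move_arm:
  motion:
    - [0,0,0,0,0,0,1]
    - [0,0,0,0,0,0,1]
    - [15,0,-21,0,0,0,1]
    - [30,0,-42,0,0,0,1]
    - [45,0,-64,0,0,0,1]
    - [60,0,-85,0,0,0,1]
    - [70,0,-99,0,0,0,1]
    - [75,0,-106,0,0,0,1]
    - [75,0,-106,0,0,0,1]
    - [75,0,-106,0,0,0,1]

```text
time: 4.93
eef_pos: [588.2, 61.3, 147.3]
eef_rot: [0.302, 0.006, 0.953, 0.002]
ft_force: [-0.0, -0.7, -0.3]
grip_width: 1.001
```

```bash
cat > look.py <<'E'
from h import *
from plant import manip
import json,sys
n=sys.argv[1]
p=manip.read_camera("wrist"); s=manip.state(); print(s["time"],s["eef_pos"],s["ft_force"])
q=s["eef_rot"];Rt=R.from_quat([q[1],q[2],q[3],q[0]]); print(Rt.as_matrix().round(3),s["joints"].round(2))
np.savez(f"{n}.npz",**p)
g=json.load(open("g2.json"))
im=p["image"].copy()
for v,c in (([[-112,0,62]],(0,0,255)),([[-139,0,73],[-147,28,73],[-147,-28,73],[-147,28,47],[-147,-28,47],[-137,28,73],[-137,-28,73]],(0,255,0)),([[-129.5,-120,190],[-129.5,120,190]],(255,0,0))):
    for u in proj(p,g2w(g,v)): cv2.circle(im,tuple(int(round(t)) for t in u),1,c,-1)
cv2.imwrite(f"pics/{n}.png",im)
c=np.clip(proj(p,g2w(g,[[-112,0,62]]))[0].astype(int),[60,50],[580,350])
cv2.imwrite(f"pics/{n}_z.png",cv2.resize(im[c[1]-50:c[1]+50,c[0]-60:c[0]+60],None,fx=5,fy=5,interpolation=cv2.INTER_CUBIC))
E
python3 look.py d
```

```text
4.9833 [587.46820017  61.24698609 147.43288925] [0.91265697 0.72602061 0.16492135]
[[-0.817  0.011  0.576]
 [ 0.013  1.     0.   ]
 [-0.576  0.008 -0.817]] [ 0.04  0.1   2.22 -0.12  0.2  -1.4 ]
```

View pics/d.png

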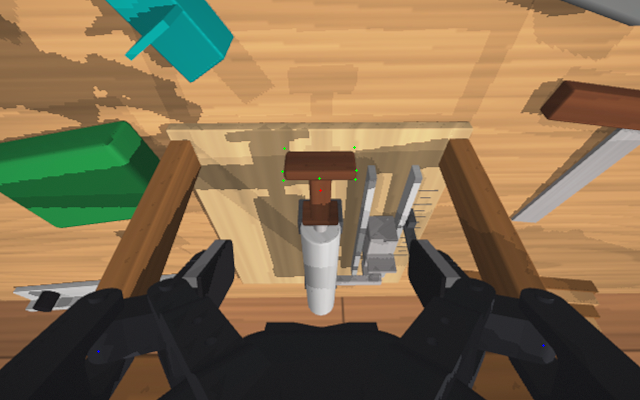

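View pics/d_z.png

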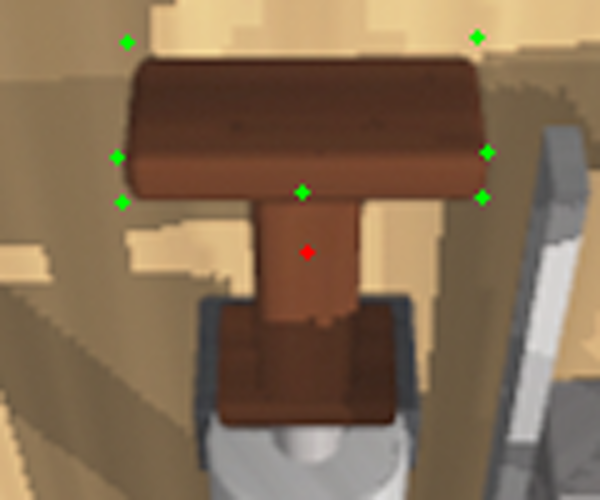

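```bash
cat > ik.py <<'E'
import numpy as np
from scipy.optimize import least_squares
# planar, q2 from vertical forward, sums
D=[((.309001,1.635238,1.19972),(np.hypot(251.527,571.219),230.025)),((.592647,1.197939,1.35419),(np.hypot(766.567,114.957),246.33)),((-.2815,2.3256,.4972),(np.hypot(494.833,61.371),243.219)),((.10,2.22,.20),(np.hypot(587.47,61.25),147.43))]
def fk(P,q):
    h,L1,L2,L3,e=P; a=q[0]; b=a+q[1]; c=b+q[2]
    return np.array([L1*np.sin(a)+L2*np.sin(b)+L3*np.sin(c)+e, h+L1*np.cos(a)+L2*np.cos(b)+L3*np.cos(c)])
def f(P,k=4): return np.concatenate([ (fk(P,q)-x)*(1 if i<3 else .2) for i,(q,x) in enumerate(D)])
if __name__=="__main__":
    r=least_squares(f,[150,450,450,250,0]); print(r.x.round(1),r.fun.round(1)); P=r.x
    for lean in (25,28,30,32,35):
        for tx in (653,620,590,580):
            th=np.radians(lean); t=[np.hypot(642.7+18.7*np.sin(th)-653+tx,61),62-18.7*np.cos(th)]
            s=least_squares(lambda q:np.r_[fk(P,q)-t,(q.sum()-(np.pi-th))*100],[.3,2,.3]); print(lean,tx,s.x.round(2),abs(s.fun).max().round(1))
E
python3 ik.py
```

```text
[275.8 497.7 530.8 326.1 -20.3] [ 0.3  0.1 -0.5  0.4 -0.6 -0.4  3.5 -0.6]
25 653 [0.38 2.04 0.29] 0.0
25 620 [0.33 2.11 0.26] 0.0
25 590 [0.28 2.18 0.24] 0.0
25 580 [0.27 2.2  0.24] 0.0
28 653 [0.37 2.07 0.21] 0.0
28 620 [0.32 2.15 0.19] 0.0
28 590 [0.28 2.21 0.17] 0.0
28 580 [0.26 2.23 0.16] 0.0
30 653 [0.37 2.09 0.16] 0.0
30 620 [0.32 2.17 0.13] 0.0
30 590 [0.27 2.23 0.11] 0.0
30 580 [0.26 2.25 0.11] 0.0
32 653 [0.36 2.12 0.1 ] 0.0
32 620 [0.31 2.19 0.08] 0.0
32 590 [0.27 2.25 0.06] 0.0
32 580 [0.26 2.28 0.05] 0.0
35 653 [0.36 2.15 0.02] 0.0
35 620 [ 0.31  2.22 -0.  ] 0.0
35 590 [ 0.27  2.28 -0.02] 0.0
35 580 [ 0.25  2.31 -0.03] 0.0
```

Request:
move_arm:
  motion:
    - [6,0,-5,0,2,0,1]
    - [12,0,-10,0,4,0,1]
    - [17,0,-14,0,5,0,1]
    - [23,0,-24,0,5,0,1]
    - [29,0,-34,0,5,0,1]
    - [35,0,-45,0,5,0,1]
    - [41,0,-55,0,5,0,1]
    - [46,0,-64,0,5,0,1]
    - [46,0,-64,0,5,0,1]
    - [46,0,-64,0,5,0,1]

```text
time: 5.82
eef_pos: [631.3, 61.1, 81.9]
eef_rot: [0.259, 0.006, 0.966, 0.002]
ft_force: [-0.2, -0.6, 0.2]
grip_width: 1.002
```

```bash
python3 look.py e
```

```text
5.8667 [631.38842752  61.08457398  82.30173651] [-0.68543688  0.1925112   0.24838901]
[[-0.865  0.012  0.501]
 [ 0.013  1.     0.   ]
 [-0.501  0.007 -0.865]] [ 0.04  0.31  2.09 -0.09  0.21 -1.44]
```

View pics/e.png

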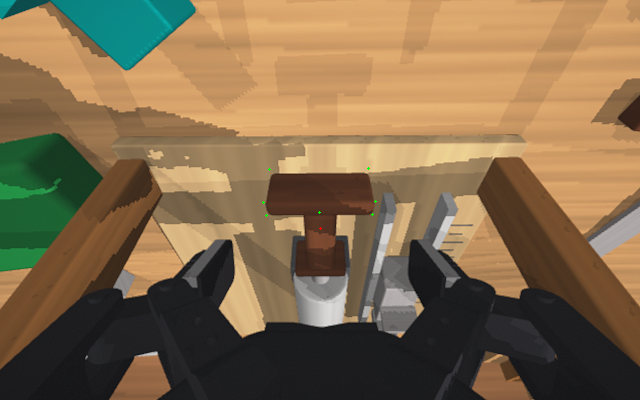

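Request:
move_arm:
  motion:
    - [3,0,-6,0,0,0,0.88]
    - [6,0,-12,0,0,0,0.88]
    - [10,0,-18,0,0,0,0.88]
    - [14,0,-24,0,0,0,0.88]
    - [17,0,-30,0,0,0,0.88]
    - [21,0,-36,0,0,0,0.88]
    - [21,0,-36,0,0,0,0.88]
    - [21,0,-36,0,0,0,0.88]
    - [21,0,-36,0,0,0,0.7]
    - [21,0,-36,0,0,0,0.5]
  force: 60

```text
time: 6.7
eef_pos: [652.0, 61.0, 45.4]
eef_rot: [0.259, 0.006, 0.966, 0.002]
ft_force: [-1.0, 0.5, 0.1]
grip_width: 0.616
```

```bash
python3 look.py f
```

```text
6.75 [651.99590414  61.02067649  45.57487587] [ 0.31313526  0.29630424 -0.06708224]
[[-0.866  0.012  0.5  ]
 [ 0.013  1.     0.   ]
 [-0.5    0.007 -0.866]] [ 0.04  0.42  2.05 -0.12  0.15 -1.41]
```

View pics/f.png

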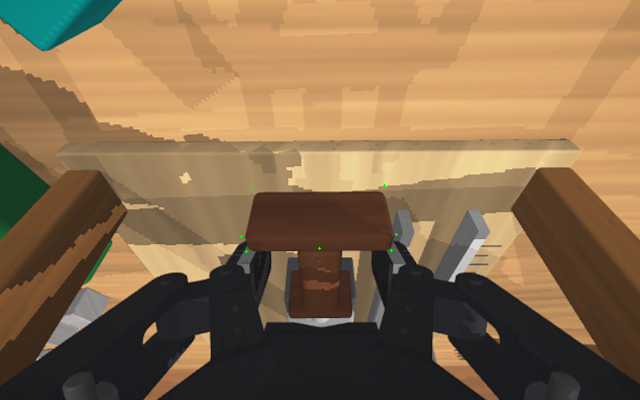

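Request:
move_arm:
  motion:
    - [0,0,0,0,0,0,0.3]
    - [0,0,0,0,0,0,0.2]
    - [0,0,0,0,0,0,0.1]
    - [0,0,0,0,0,0,0]
    - [0,0,0,0,0,0,0]
    - [0,0,0,0,0,0,0]
    - [0,0,0,0,0,0,0]
    - [0,0,0,0,0,0,0]
    - [0,0,0,0,0,0,0]
    - [0,0,0,0,0,0,0]
  force: 70

```text
time: 7.58
eef_pos: [651.9, 60.4, 45.8]
eef_rot: [0.259, 0.006, 0.966, 0.001]
ft_force: [-3.8, -4.1, 5.4]
grip_width: 0.197
```

```bash
python3 look.py g; python3 - <<'E'
from plant import manip
import cv2
print(manip.state()["grip_width"])
p=manip.read_camera("scene"); cv2.imwrite("pics/g_scene.png",cv2.resize(p["image"][220:330,220:380],None,fx=5,fy=5,interpolation=cv2.INTER_CUBIC))
E
```

```text
7.6333 [651.89829003  60.42796972  45.81489568] [-3.47194783 -4.72669072  5.00580904]
[[-0.866  0.012  0.5  ]
 [ 0.013  1.    -0.001]
 [-0.5    0.006 -0.866]] [ 0.03  0.42  2.05 -0.12  0.15 -1.41]
0.20060040584960062
```

View pics/g_z.png

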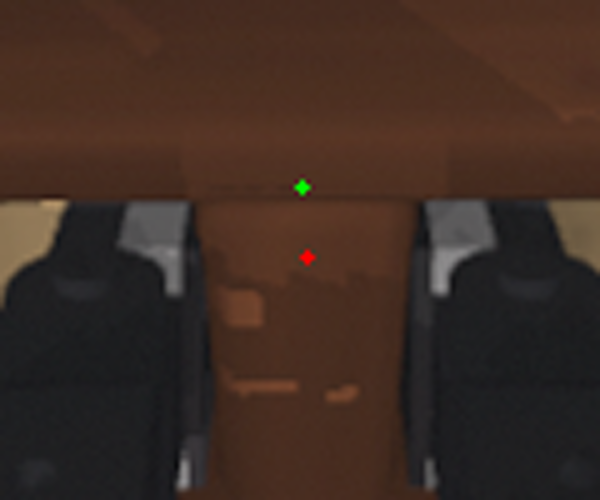

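View pics/g_scene.png

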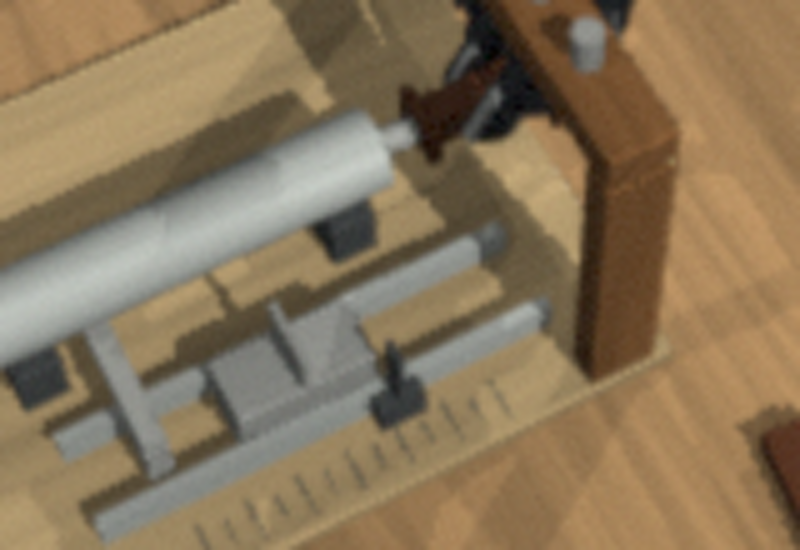

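Request:
move_arm:
  motion:
    - [-4,0,0,0,0,0,0]
    - [-9,0,0,0,0,0,0]
    - [-14,0,0,0,0,0,0]
    - [-19,0,0,0,0,0,0]
    - [-24,0,0,0,0,0,0]
    - [-29,0,0,0,0,0,0]
    - [-34,0.3,0,0,0,0,0]
    - [-40,0.3,0,0,0,0,0]
    - [-45,0.4,0,0,0,0,0]
    - [-50,0.4,0,0,0,0,0]

```text
time: 8.52
eef_pos: [603.9, 60.9, 45.9]
eef_rot: [0.261, 0.007, 0.965, 0.002]
ft_force: [11.5, -3.9, -9.6]
grip_width: 0.199
```

```bash
cat > sc.py <<'E'
from h import *
from plant import manip
import sys
n=sys.argv[1]
p=manip.read_camera("scene"); s=manip.state(); print(s["time"],s["eef_pos"],s["ft_force"],s["grip_width"],s["joints"].round(3))
np.savez(f"{n}.npz",**p)
cv2.imwrite(f"pics/{n}.png",cv2.resize(p["image"][220:330,220:380],None,fx=5,fy=5,interpolation=cv2.INTER_CUBIC))
E
python3 sc.py h_scene
```

```text
8.5667 [603.21610883  60.94780066  45.92456353] [ 7.6524204  -4.365815   -5.14500245] 0.19986334018433102 [ 0.039  0.35   2.162 -0.189  0.105 -1.335]
```

View pics/h_scene.png

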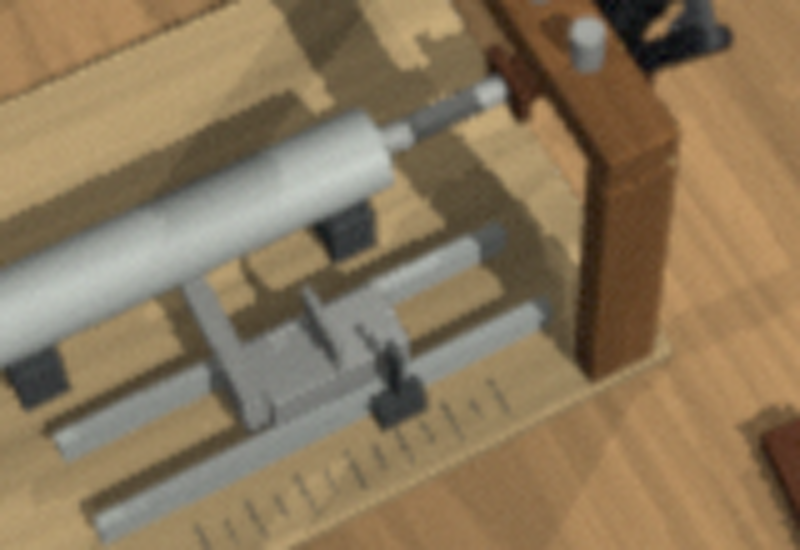

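```bash
cat > bp.py <<'E'
from h import *
import json
g=json.load(open("g2.json"))
def back(p,uv,z):
    K=p["intrinsics"];Rm=cv2.Rodrigues(p["rvec"])[0];t=np.ravel(p["tvec"])
    d=Rm.T@np.linalg.solve(K,[uv[0],uv[1],1]);c=-Rm.T@t; w=c+d*(z-c[2])/d[2]
    cc,s=np.cos(g[2]),np.sin(g[2]); e=w[:2]-g[:2]; return np.array([cc*e[0]+s*e[1],-s*e[0]+cc*e[1]]).round(1)
E
python3 - <<'E'
from bp import *
p=dict(np.load("h_scene.npz",allow_pickle=True))
im=p["image"]
a=cv2.resize(im[265:315,255:320],None,fx=12,fy=12,interpolation=cv2.INTER_CUBIC)
b0=cv2.imread("pics/g_scene.png")[225:475,175:500]; b0=cv2.resize(b0,(780,600))
cv2.imwrite("pics/h_z.png",a); cv2.imwrite("pics/g_z2.png",b0)
z=lambda q:(np.array(q,float)+.5)/5-.5+[220,220]
for q in [(272,303),(308,290),(392,342)]: print(back(p,z(q),72))
E
```

```text
[26.5 59.4]
[ 9.4 61.3]
[-11.8 102.6]
```

View pics/h_z.png

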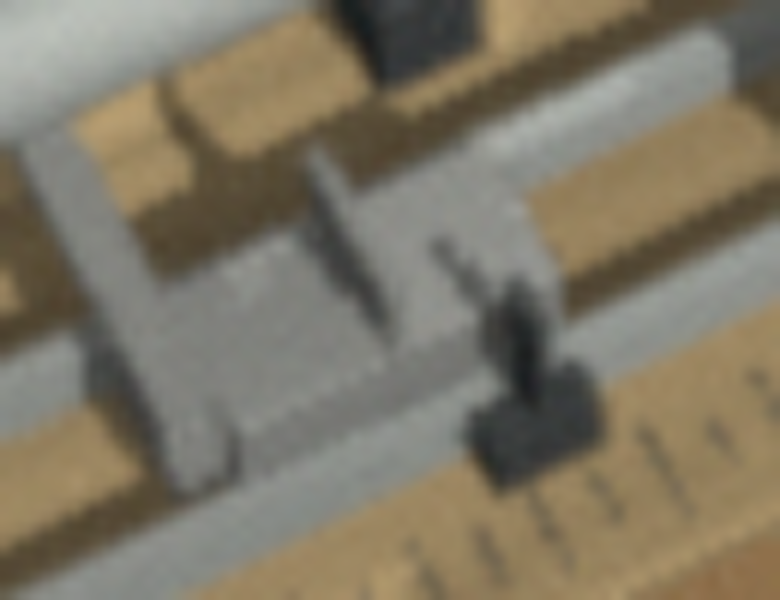

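View pics/g_z2.png

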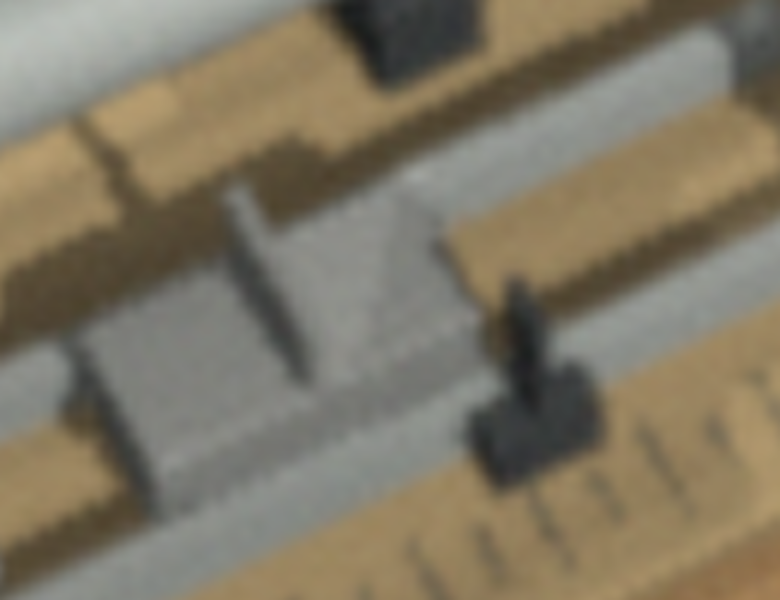

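Request:
move_arm:
  motion:
    - [-2,0,0,0,0,0,0]
    - [-4,0,0,0,0,0,0]
    - [-6,0,0,0,0,0,0]
    - [-8,0,0,0,0,0,0]
    - [-10,0,0,0,0,0,0]
    - [-12,0.1,0,0,0,0,0]
    - [-14,0.1,0,0,0,0,0]
    - [-16,0.1,0,0,0,0,0]
    - [-16,0.1,0,0,0,0,0]
    - [-16,0.1,0,0,0,0,0]

```text
time: 9.4
eef_pos: [588.2, 61.1, 45.9]
eef_rot: [0.261, 0.007, 0.965, 0.002]
ft_force: [9.6, -4.7, -8.5]
grip_width: 0.199
```

```bash
python3 sc.py i_scene; python3 - <<'E'
from bp import *
from plant import manip
p=dict(np.load("i_scene.npz",allow_pickle=True))
cv2.imwrite("pics/i_z.png",cv2.resize(p["image"][265:315,255:320],None,fx=12,fy=12,interpolation=cv2.INTER_CUBIC))
w=manip.read_camera("wrist"); cv2.imwrite("pics/i_wrist.png",w["image"]); np.savez("i_wrist.npz",**w)
t=manip.read_camera("top"); np.savez("i_top.npz",**t); cv2.imwrite("pics/i_top.png",cv2.resize(t["image"][130:190,250:300],None,fx=10,fy=10,interpolation=cv2.INTER_CUBIC))
E
```

```text
9.45 [588.13815683  61.10385818  45.89583719] [10.89423449 -4.92557372 -9.32489785] 0.20114498775369152 [ 0.041  0.329  2.195 -0.222  0.093 -1.301]
```

View pics/i_z.png

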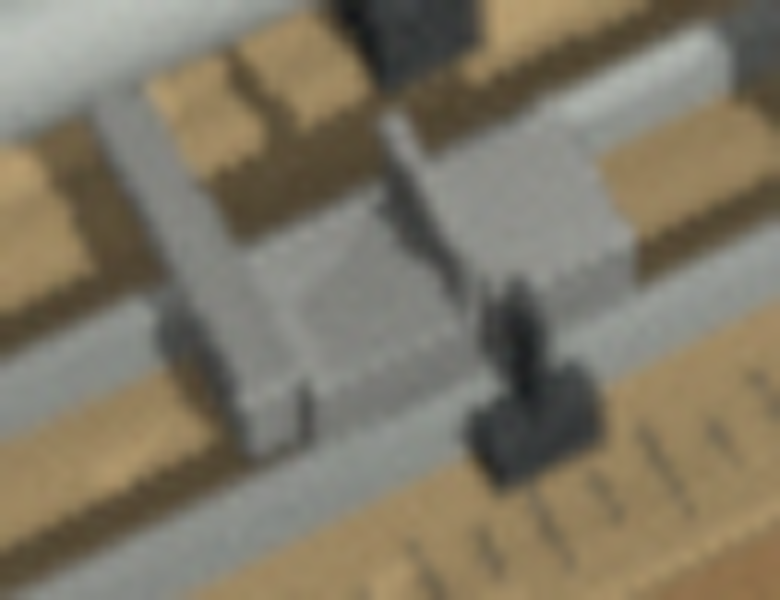

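View pics/i_wrist.png

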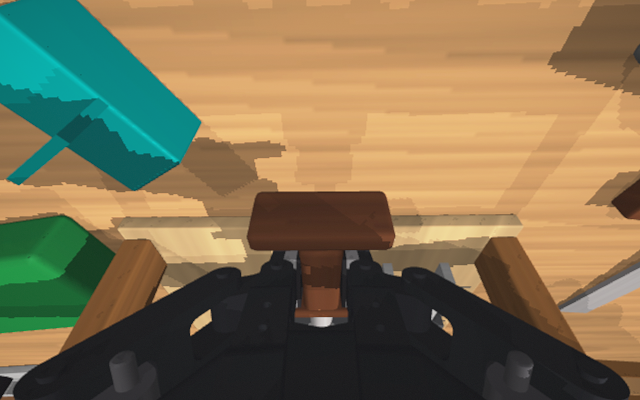

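View pics/i_top.png

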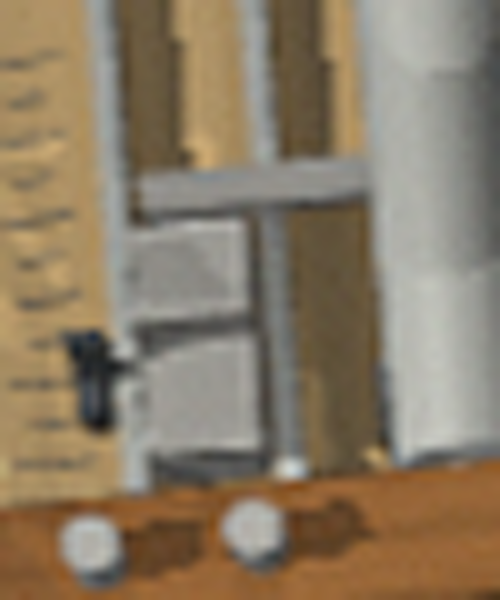

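```bash
cat > ov.py <<'E'
from bp import *
import sys
def box(x0,x1,y0,y1,z0,z1):
    c=[[x,y,z] for x in(x0,x1) for y in (y0,y1) for z in (z0,z1)]
    return [(c[i],c[j]) for i in range(8) for j in range(i) if bin(i^j).count("1")==1]
def ov(n,out,xr,xi,o,sz,k,ox=0,oy=0):
    p=dict(np.load(n,allow_pickle=True)); o=np.array(o)
    a=cv2.resize(p["image"][o[1]:o[1]+sz[1],o[0]:o[0]+sz[0]],None,fx=k,fy=k,interpolation=cv2.INTER_CUBIC)
    def L(segs,col):
        for s in segs:
            q=((proj(p,g2w(g,np.array(s)+[ox,oy,0]))+.5-o)*k-.5)
            cv2.line(a,tuple(int(round(v*8)) for v in q[0]),tuple(int(round(v*8)) for v in q[1]),col,1,cv2.LINE_AA,3)
    L(box(xr-2,xr+2,58,92,48,72),(0,0,255)); L(box(xr-35,xr+35,58,92,12,48),(0,200,255)); L(box(xi-2,xi+2,91,109,22,72),(0,255,0)); L(box(xi-12,xi+12,98,122,12,22),(255,255,0))
    L(box(-95,135,58,92,12,42),(255,0,0))
    cv2.imwrite(out,a)
E
python3 - <<'E'
from ov import *
ov("i_scene.npz","pics/i_ov.png",-4.8,-10,(255,265),(65,50),12)
ov("i_top.npz","pics/i_ovt.png",-4.8,-10,(250,130),(50,60),10)
E
```

```text
(no output)
```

View pics/i_ov.png

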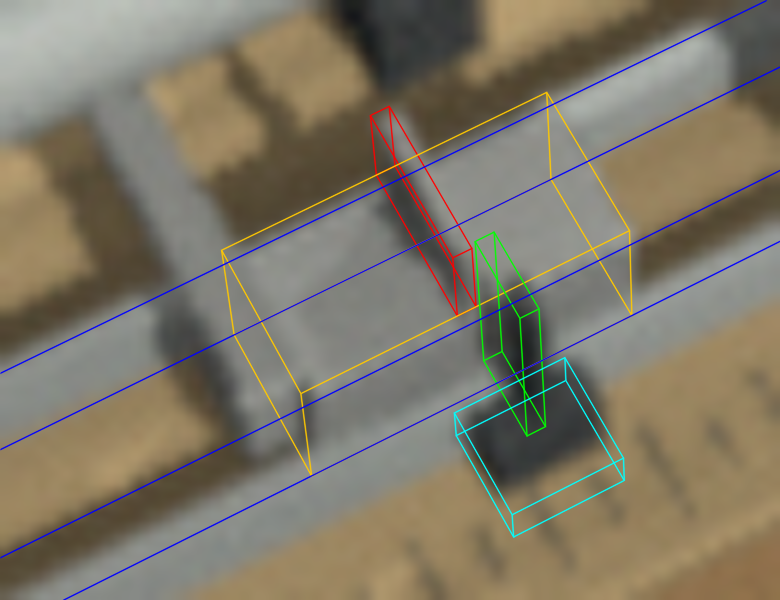

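View pics/i_ovt.png

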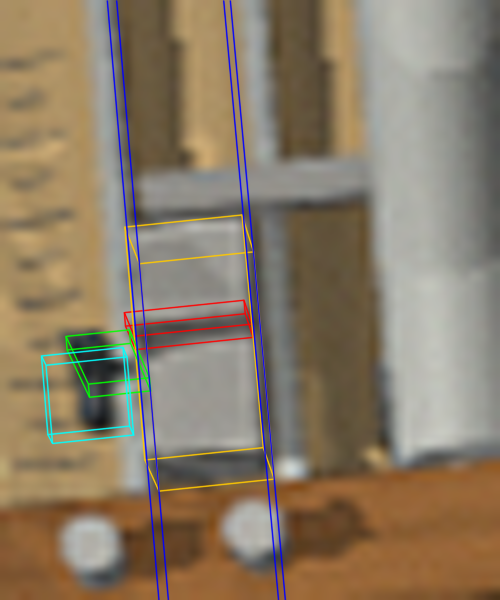

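Request:
move_arm:
  motion:
    - [-1.5,0,0,0,0,0,0]
    - [-3,0,0,0,0,0,0]
    - [-4.5,0,0,0,0,0,0]
    - [-4.5,0,0,0,0,0,0]
    - [-4.5,0,0,0,0,0,0]
    - [-4.5,0,0,0,0,0,0]
    - [-4.5,0,0,0,0,0,0]
    - [-4.5,0,0,0,0,0,0]
    - [-4.5,0,0,0,0,0,0]
    - [-4.5,0,0,0,0,0,0]

```text
time: 10.38
eef_pos: [583.8, 61.2, 45.9]
eef_rot: [0.261, 0.007, 0.965, 0.002]
ft_force: [11.6, -5.4, -10.1]
grip_width: 0.195
```

```bash
python3 sc.py j_scene; python3 - <<'E'
from ov import *
from plant import manip
t=manip.read_camera("top"); np.savez("j_top.npz",**t)
ov("j_scene.npz","pics/j_ov.png",-9.5,-10,(255,265),(65,50),12,0,2.6)
ov("j_top.npz","pics/j_ovt.png",-9.5,-10,(250,130),(50,60),10)
p=dict(np.load("j_scene.npz",allow_pickle=True))
a=cv2.resize(p["image"][265:315,255:320],None,fx=12,fy=12,interpolation=cv2.INTER_CUBIC)
cv2.imwrite("pics/j_z.png",a)
E
```

```text
10.4333 [583.83957437  61.12457068  45.93207343] [ 11.19626527  -4.66287395 -10.65682772] 0.1993734600786723 [ 0.041  0.323  2.205 -0.233  0.09  -1.29 ]
```

View pics/j_ov.png

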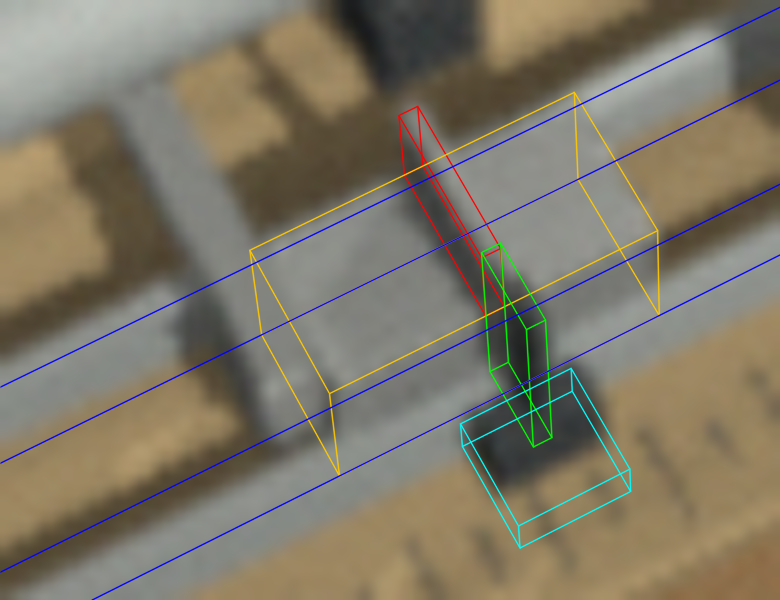

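View pics/j_z.png

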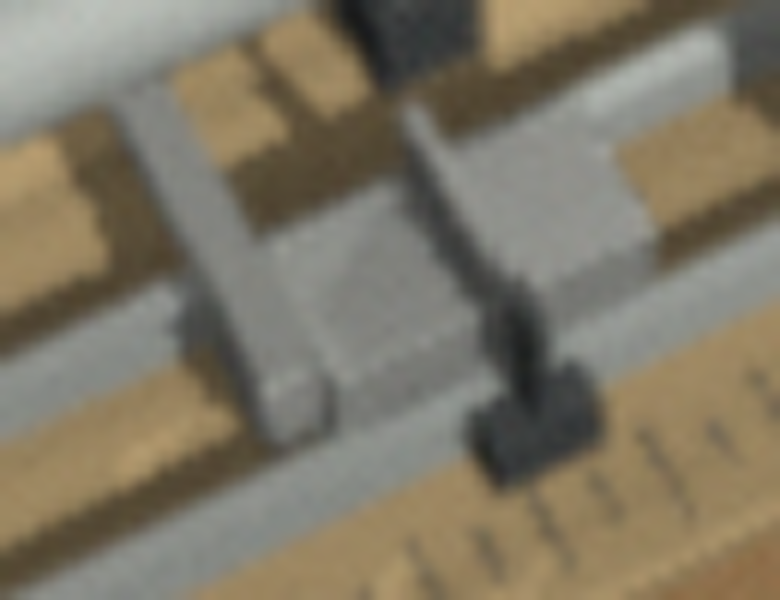

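View pics/j_ovt.png

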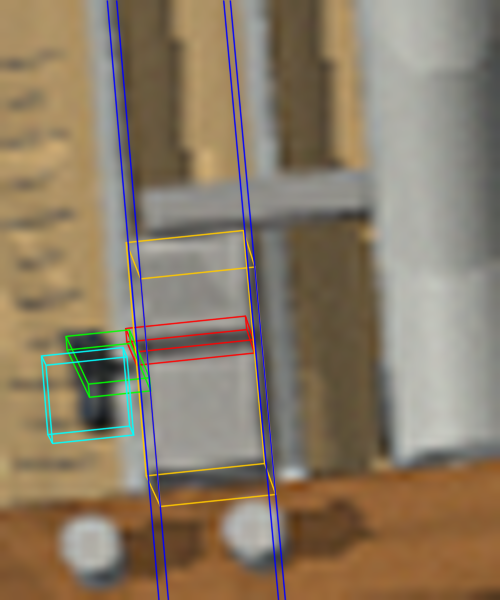

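Request:
move_arm:
  motion:
    - [0,0,0,0,0,0,0]
    - [0,0,0,0,0,0,0]
    - [0,0,0,0,0,0,0]
    - [0,0,0,0,0,0,0]
    - [0,0,0,0,0,0,0]
    - [0,0,0,0,0,0,0]
    - [0,0,0,0,0,0,0]
    - [0,0,0,0,0,0,0]
    - [0,0,0,0,0,0,0]
    - [0,0,0,0,0,0,0]

```text
time: 11.32
eef_pos: [583.8, 61.1, 45.9]
eef_rot: [0.261, 0.007, 0.965, 0.002]
ft_force: [11.7, -4.4, -10.6]
grip_width: 0.2
```

Request:
move_arm:
  motion:
    - [2,0,0,0,0,0,0]
    - [5,0,0,0,0,0,0]
    - [9,0,0,0,0,0,0]
    - [13,0,0,0,0,0,0]
    - [17,0,0,0,0,0,0]
    - [21,-0.1,0,0,0,0,0]
    - [25,-0.1,0,0,0,0,0]
    - [29,-0.2,0,0,0,0,0]
    - [33,-0.2,0,0,0,0,0]
    - [37,-0.3,0,0,0,0,0]

```text
time: 12.15
eef_pos: [620.3, 60.7, 45.9]
eef_rot: [0.26, 0.007, 0.966, 0.002]
ft_force: [6.3, -4.8, -4.2]
grip_width: 0.192
```

Request:
move_arm:
  motion:
    - [4,0,0,0,0,0,0]
    - [8,0,0,0,0,0,0]
    - [12,0,0,0,0,0,0]
    - [16,0,0,0,0,0,0]
    - [20,-0.1,0,0,0,0,0]
    - [23,-0.1,0,0,0,0,0]
    - [26,-0.2,0,0,0,0,0]
    - [28,-0.2,0,0,0,0,0]
    - [29,-0.2,0,0,0,0,0]
    - [29,-0.2,0,0,0,0,0]

```text
time: 12.98
eef_pos: [648.9, 60.5, 45.9]
eef_rot: [0.26, 0.006, 0.966, 0.002]
ft_force: [4.1, -4.0, -1.8]
grip_width: 0.202
```

```bash
python3 sc.py k_scene
```

```text
13.0333 [648.81938447  60.47929733  45.87956811] [ 3.88087778 -4.55154687 -1.94828278] 0.20099085332093106 [ 0.035  0.413  2.059 -0.124  0.145 -1.405]
```

View pics/k_scene.png

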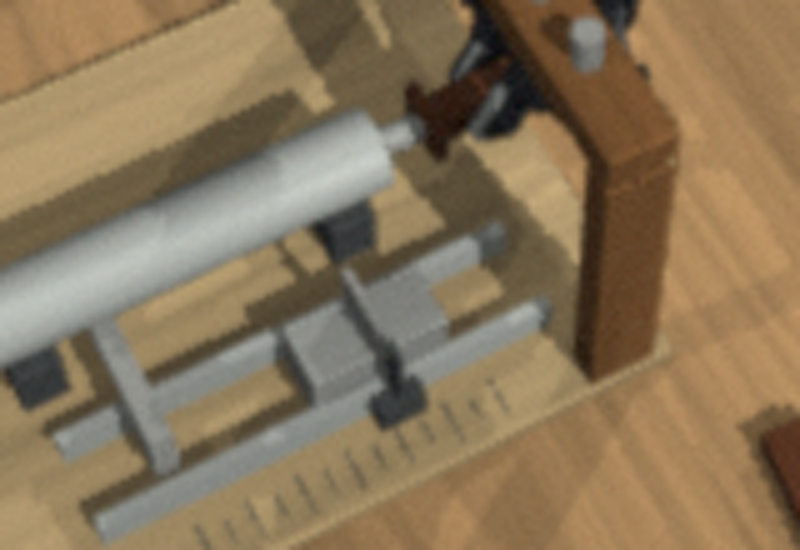

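Request:
move_arm:
  motion:
    - [0.6,0,0,0,0,0,0]
    - [1.2,0,0,0,0,0,0]
    - [1.8,0,0,0,0,0,0]
    - [2.4,0,0,0,0,0,0]
    - [3,0,0,0,0,0,0]
    - [3.5,0,0,0,0,0,0]
    - [4,0,0,0,0,0,0]
    - [4.5,0,0,0,0,0,0]
    - [4.5,0,0,0,0,0,0]
    - [4.5,0,0,0,0,0,0]

```text
time: 13.87
eef_pos: [651.9, 60.5, 45.8]
eef_rot: [0.259, 0.006, 0.966, 0.001]
ft_force: [-2.6, -6.0, 5.0]
grip_width: 0.201
```

Request:
move_arm:
  motion:
    - [0.5,0,0,0,0,0,0]
    - [1,0,0,0,0,0,0]
    - [1,0,0,0,0,0,0]
    - [1,0,0,0,0,0,0]
    - [1,0,0,0,0,0,0]
    - [1,0,0,0,0,0,0]
    - [1,0,0,0,0,0,0]
    - [1,0,0,0,0,0,0]
    - [1,0,0,0,0,0,0]
    - [1,0,0,0,0,0,0]

```text
time: 14.7
eef_pos: [651.9, 60.4, 45.8]
eef_rot: [0.258, 0.006, 0.966, 0.001]
ft_force: [-7.3, -6.4, 11.2]
grip_width: 0.199
```

```bash
python3 sc.py l_scene
```

```text
14.75 [651.88209059  60.4411322   45.76744477] [-8.52783869 -5.63724695 10.20337937] 0.20134657416132168 [ 0.035  0.417  2.05  -0.118  0.153 -1.411]
```

View pics/l_scene.png

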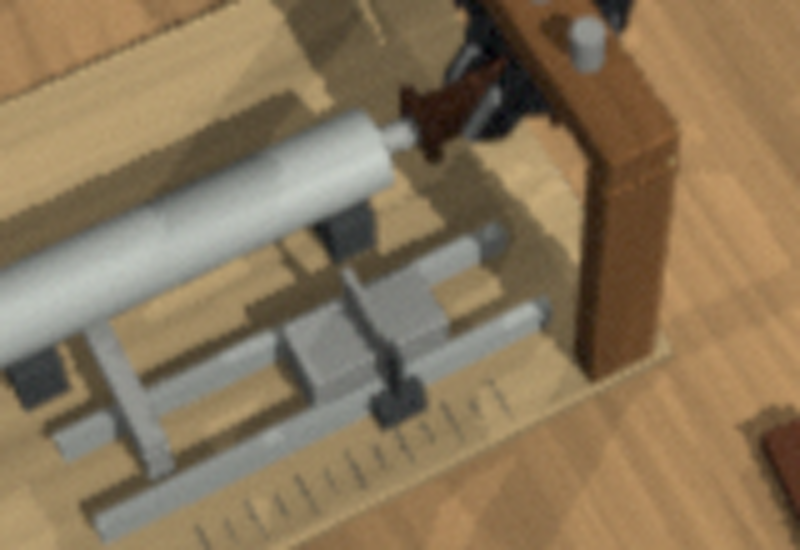

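Request:
move_arm:
  motion:
    - [-0.8,0,0,0,0,0,0]
    - [-0.8,0.3,0,0,0,0,0]
    - [-0.8,0.5,0,0,0,0,0.25]
    - [-0.8,0.5,0,0,0,0,0.35]
    - [-0.8,0.5,0,0,0,0,0.5]
    - [-0.8,0.5,0,0,0,0,0.7]
    - [-0.8,0.5,0,0,0,0,0.9]
    - [-0.8,0.5,0,0,0,0,0.9]
    - [-0.8,0.5,0,0,0,0,0.9]
    - [-0.8,0.5,0,0,0,0,0.9]

```text
time: 15.58
eef_pos: [652.1, 61.6, 45.2]
eef_rot: [0.259, 0.006, 0.966, 0.002]
ft_force: [-0.5, -0.7, 0.2]
grip_width: 0.9
```

```bash
python3 look.py m; python3 -c "
from plant import manip;print(manip.state()['grip_width'])"
```

```text
15.6333 [652.13443986  61.57462813  45.25217295] [ 0.69553444  0.09035839 -0.11130496]
[[-0.866  0.011  0.5  ]
 [ 0.013  1.     0.   ]
 [-0.5    0.007 -0.866]] [ 0.04  0.42  2.05 -0.12  0.15 -1.41]
0.8998179317464143
```

View pics/m.png

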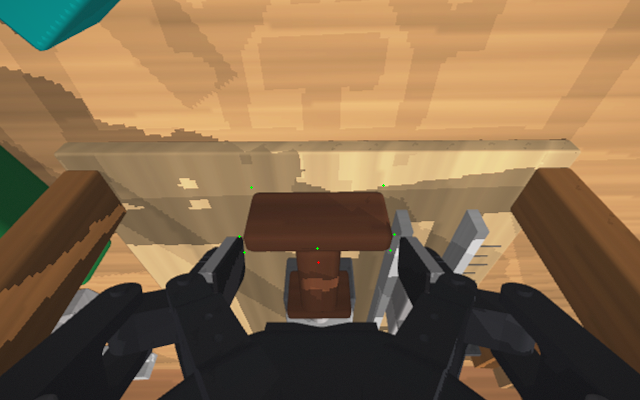

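Request:
move_arm:
  motion:
    - [-2,0,4,0,0,0,0.95]
    - [-6,0,10,0,0,0,0.95]
    - [-12,0,20,0,0,0,0.95]
    - [-18,0,31,0,0,0,0.95]
    - [-26,0,45,0,0,0,0.95]
    - [-36,0,62,0,0,0,0.95]
    - [-46,0,80,0,0,0,0.95]
    - [-60,0,104,0,0,0,0.95]
    - [-75,0,130,0,0,0,0.95]
    - [-92,0,160,0,0,0,0.95]

```text
time: 16.47
eef_pos: [558.3, 61.4, 205.6]
eef_rot: [0.258, 0.006, 0.966, 0.002]
ft_force: [0.3, -0.1, 0.1]
grip_width: 0.949
```

```bash
python3 look.py n
```

```text
16.5167 [560.1758487   61.89491507 213.12845707] [-0.45160267  1.13254252  2.83862823]
[[-0.861  0.011  0.508]
 [ 0.013  1.     0.001]
 [-0.508  0.007 -0.861]] [ 0.05 -0.05  2.18 -0.05  0.48 -1.48]
```

View pics/n.png

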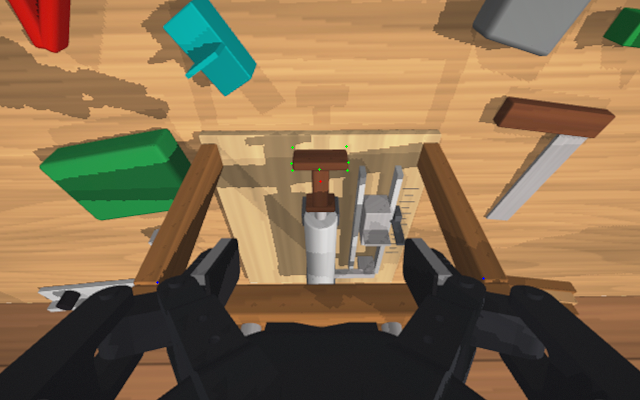

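Request:
move_arm:
  motion:
    - [0,0,40,0,4,0,0.95]
    - [0,0,80,0,8,0,0.95]
    - [0,5,118,0,12,0,0.95]
    - [20,15,125,0,16,0,0.95]
    - [50,25,125,0,20,0,0.95]
    - [85,35,125,0,25,0,0.95]
    - [120,45,125,0,30,0,0.95]
    - [155,55,125,0,30,0,0.95]
    - [190,66,125,0,30,0,0.95]
    - [220,77,125,0,30,0,0.95]

```text
time: 17.35
eef_pos: [782.0, 138.8, 329.5]
eef_rot: [-0.0, 0.007, 1.0, 0.0]
ft_force: [0.3, -0.0, -0.0]
grip_width: 0.952
```

Request:
move_arm:
  motion:
    - [15,6,0,0,0,0,0.95]
    - [31,11,-10,0,0,0,0.95]
    - [31,11,-40,0,0,0,0.95]
    - [31,11,-70,0,0,0,0.95]
    - [31,11,-100,0,0,0,0.95]
    - [31,11,-120,0,0,0,0.95]
    - [31,11,-135,0,0,0,0.95]
    - [31,11,-135,0,0,0,0.95]
    - [31,11,-135,0,0,0,0.95]
    - [31,11,-135,0,0,0,0.95]

```text
time: 18.18
eef_pos: [812.3, 149.7, 197.9]
eef_rot: [0.002, 0.007, 1.0, 0.0]
ft_force: [-0.0, 0.1, 0.3]
grip_width: 0.951
```

```bash
python3 - <<'E'
from bp import *
from plant import manip
p=manip.read_camera("wrist"); s=manip.state(); print(s["time"],s["eef_pos"],s["ft_force"])
np.savez("o_wrist.npz",**p); cv2.imwrite("pics/o.png",p["image"])
c=proj(p,g2w(g,[[-10,88,72]]))[0].astype(int); print(c)
cv2.imwrite("pics/o_z.png",cv2.resize(p["image"][max(c[1]-45,0):c[1]+45,c[0]-50:c[0]+50],None,fx=6.5,fy=6.5,interpolation=cv2.INTER_CUBIC))
E
```

```text
18.2333 [812.70831503 149.73182715 198.77664888] [0.0793646  0.37504291 1.0391152 ]
[317 115]
```

View pics/o.png

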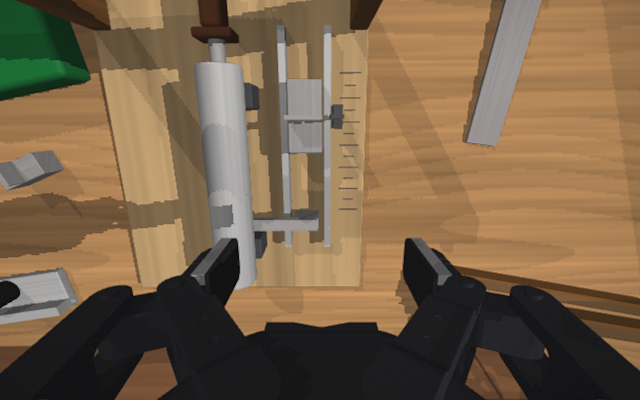

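View pics/o_z.png

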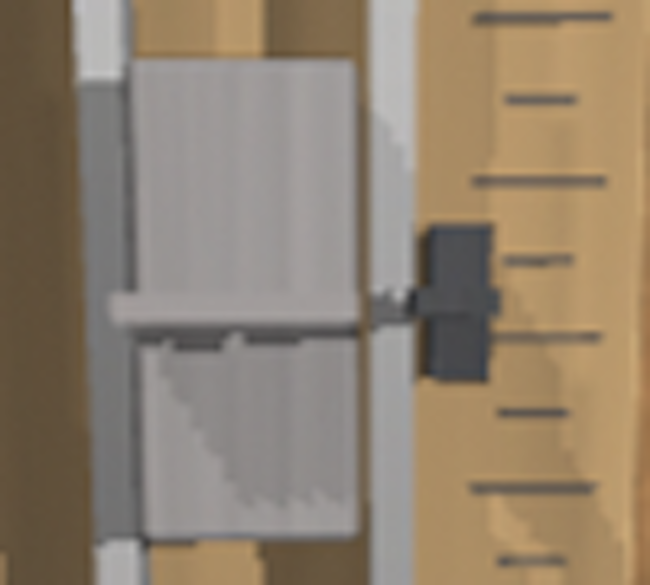

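The overhead close-up (6.5x crop) shows the fin top at rows 290–325, centre about 307. The blade is at rows 288–318, centre about 302. That puts the fin within about 1 mm of the index. The gripper is clear of everything, so I'm handing in.

```bash
python3 - <<'E'
from plant import manip
print(manip.close_job()); s=manip.state(); print(s["time"],s["eef_pos"],s["ft_force"])
E
```

```text
the job is handed in; nothing more can be done
None
the job is handed in; nothing more can be done
```

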